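Fit the D-bored drive collar to the bench mixer

ROBOT

A 6-joint arm with a two-finger parallel gripper is mounted at the origin on a cart in front of the work surface, level with it; the furniture and walls round the work are solid. World frame = base frame: x ahead of the robot, y to its left, z up, the work surface at z = 0. Lengths are in m, angles in rad, forces in N, time in s.
With the tool pointing down it reaches from about 0.2 to 0.875 m from the base axis. Payload 3.4 kg.
Tool frame: the origin (TCP) lies between the finger pads; the fingertips stand 25 mm ahead of it and the grasp point (between the pads) lies 6 mm ahead of it (r.nose_length is the z of the fingertips in the tool frame, in m); z points along the fingers, y is the line along which they close (so a half turn about z gives the same grasp; the last joint's range is limited). The gripper opens to 94 mm and grips with 3 to 60 N. Pads are 16 mm wide; open, the fingers measure 119 mm over their backs; the gripper's body (75 mm by 177 mm) begins 78 mm behind the grasp point.
Start: joints at [-1.267, 0.276, 1.505, -0, 1.361, -0.121], TCP at [0.237, -0.524, 0.23] pointing down, gripper open.
Joint ranges: [-2.89, 2.89], [-0.75, 2.08], [0.22, 2.7], [-1.18, 4.32], [0.11, 2.71], [-2.7, 2.7]. Speed limits (rad/s): [2.57, 2.57, 3.14, 3.14, 3.14, 3.14].

INTERFACE

Orientations are given as a unit quaternion [w, x, y, z].
In Python, from plant import r, gripper_to, inverse_kinematics, vision, models, telemetry gives the robot as it stands. Calls block until the motion is done:
- r.move_to(position, orientation): joint-space move of the TCP to a pose.
- r.move_l(position, rot=None, vel=0.15, guard=None): straight line of the TCP; rot=None keeps the orientation; vel is the mean speed in m/s. With guard (N) it stops when the force on the tool has changed by that much, and returns True; else False.
- r.movej(angles): joint-space move.
- gripper_to(opening, f_grip=None): finger opening in m; f_grip is the grip in N (None keeps the last); returns when the fingers have stopped.
- r.hold(seconds).
- inverse_kinematics(position, orientation): joint angles nearest the present ones, or None.
- vision.snapshot(name): name is "scene" or "top" or "wrist"; returns the picture (384x512x3 uint8, red, green, blue); there is no depth.
- vision.get_calibration(name): a dict with "fx", "fy", "cx", "cy" (pixels), "position" and "orientation" of the camera in the world. Camera axes: x right, y down, z forward; pixel columns grow to the right and rows downward; lengths in m; the calibration is good to about 2 mm. A picture is of the moment at which its call begins: read the wrist's pose just before it. get_calibration takes no time and is no camera call; for the wrist camera it gives the pose at the moment of the call.
A pose or a line that the arm cannot do raises r.PlanningError and nothing moves.
- r.sign_off(): hands the job in; it is judged then, once.
Trained networks look in the newest picture that a camera, given by its name, has taken for a name from the list of things; names that differ only in an ending like _2 or _b are one class to them, and where a whole thing is asked for, a point or a joint stands for the part that bears it (a point fixed in the world has none). Each returns a list of dicts, best first, with "score" (0 to 1); they miss things now and then, are a little off and sometimes report something else, mostly with a low value. They report only what shows in the picture. A call takes as long as a camera call. They do not tell look-alikes from the thing itself.
- models.boxes_of(thing, camera): "at" ([x, y, z] in m, in world coordinates, good to about 4 mm: the middle of the surface that is visible of it).
- models.regions_of(thing, camera): "pixels" (384x512 bool, what is visible of it).
- models.mark_of(thing, camera): "at" ([x, y, z] in m, in world coordinates, good to about 4 mm: a listed point, or the origin of a listed thing).
Readings, each from a call of its own:
- telemetry.current_t(): time.
- telemetry.current_joints(): joint angles.
- telemetry.current_dq(): joint speeds.
- telemetry.current_joint_efforts(): joint torques, N m.
- telemetry.current_ee_pos(): TCP position.
- telemetry.current_tool_rot(): TCP orientation.
- telemetry.current_wrist_force(): force on the tool from outside, world axes, zero at the start.
- telemetry.current_torque(): the same for the moment, N m.
- telemetry.current_opening(): finger opening in m.
- telemetry.current_finger_force(): force on a finger pad.
Only numpy, scipy, OpenCV 4.12 (cv2) and the standard library are available. Lean on these libraries where they do the work, as an engineer would, in place of code of your own. Each camera call takes 0.05 s, during which the arm holds its last target. There are 200 camera calls.

TASK

The bench mixer lacks its drive collar. Pick up the collar with the D-shaped bore, turn it so that its flat matches the flat of the mixer's upright shaft, and lower it over the shaft until it sits fully home on the housing; let go of it there. Leave the plain round collar where it stands.

Things in the scene. Friction and masses are not known exactly. Their poses are not given: they have to be found in the camera images.
- collar: Part to fit: bare aluminium collar, a thick-walled D from above, standing on the worktop, 40 mm tall, 0.1 to 0.2 kg. Origin on the bore axis at the underside, z up. Outside: radius 26 mm, cut by a flat 14 mm from the axis on its -x side. Through bore: radius 19 mm, flat 8 mm from the axis on the same side. Grip from above across its x (-14 to +26 mm: 40 mm wide, middle at x = +6 mm).
- collar_flat (a point): Middle of the collar's outer flat: 14 mm from the bore axis along the collar's -x, 20 mm above its underside. Axes as the collar's. The collar fits the shaft in one orientation only, collar x along seat x, with 3 mm play all round and about 11 degrees either way.
- mixer_seat (a point): Where the collar's underside must rest: on the shaft axis, on the seat plate atop the fixed mixer, a round grey housing 96 mm wide, 37 mm tall, small black knob on its -x side. z up. The steel D-shaft rises 46 mm from here: radius 16 mm, flat 5 mm from the axis on the -x side; its last 12 mm taper to radius 10 mm (flat at 2 mm).
- plain_collar: The wrong part, to be left alone: a plain round aluminium collar, loose, 52 mm in diameter and 40 mm tall with a round 22 mm bore, too small for the shaft. Origin at the centre of its underside.
Mind the look-alikes: they are no part of the job. Leave any turquoise or yellow look-alike of the collar alone.

How it is judged:
By the outcome, as a careful person would: the job done as asked, in the order asked, and still so for the second after the job is handed in, with the robot touching nothing.
It also fails if it takes over 45 s, if anything falls off the work surface, if the arm or the gripper's body presses on something with over 40 N, if the wrist force passes 120 N, or if a joint passes its speed limit or range.

## Working session

There is one attempt and no reset: what is moved stays moved. The work goes in short steps, each a Python script; the robot and the scene stay as the last script left them, time stands still between calls to the robot, and variables do not carry over. Pictures are saved under pics/ and viewed, at most 10 in all, crops included, and the job is handed in when it is done.

```bash
mkdir -p pics
python3 - <<'E'
from plant import r, vision, models, telemetry
import cv2, numpy as np
for c in ("top","scene"):
    im=vision.snapshot(c); cv2.imwrite(f"pics/{c}0.png",im[...,::-1])
    k=vision.get_calibration(c); print(c,{a:np.round(b,4).tolist() for a,b in k.items()})
    R=cv2.Rodrigues
    for th in ("collar","collar_flat","mixer_seat","plain_collar"):
        print(th,[(np.round(d["at"],4).tolist(),round(d["score"],2)) for d in models.mark_of(th,c)])
print(telemetry.current_t())
E
```

```text
top {'fx': 393.6165, 'fy': 393.6165, 'cx': 254.7858, 'cy': 187.8926, 'position': [0.39, 0.1768, 0.8952], 'orientation': [-0.0443, 0.7112, -0.7012, 0.0242]}
collar [([0.4832, 0.0875, 0.0019], 0.57), ([0.3987, 0.1713, -0.0006], 0.55), ([0.4106, 0.289, 0.0034], 0.55)]
collar_flat [([0.2998, 0.2935, 0.0199], 0.83), ([0.4734, 0.0973, 0.0201], 0.68), ([0.3805, 0.1558, 0.0195], 0.66), ([0.4185, 0.2783, 0.0207], 0.61), ([0.5247, 0.2489, 0.0318], 0.32)]
mixer_seat [([0.5249, 0.2493, 0.036], 0.65)]
plain_collar [([0.6461, 0.1217, 0.0044], 0.6)]
scene {'fx': 379.1263, 'fy': 379.1263, 'cx': 252.9819, 'cy': 197.8029, 'position': [0.8464, 0.3707, 0.8278], 'orientation': [-0.1249, 0.5116, 0.8253, -0.2038]}
collar [([0.3998, 0.1713, 0.0049], 0.97), ([0.485, 0.0886, 0.0039], 0.82), ([0.309, 0.2959, 0.0029], 0.79), ([0.404, 0.2894, -0.0014], 0.63)]
collar_flat [([0.3901, 0.1592, 0.021], 0.94), ([0.4785, 0.0934, 0.0181], 0.79), ([0.4237, 0.2852, 0.0193], 0.7), ([0.5283, 0.2482, 0.0377], 0.52)]
mixer_seat [([0.5297, 0.2464, 0.0386], 0.73)]
plain_collar [([0.6416, 0.1267, -0.0014], 0.66)]
0.5
```

```bash
cat > h.py <<'E'
import numpy as np, cv2
from scipy.spatial.transform import Rotation as Rot
def proj(k,p):
    q=k["orientation"]; R=Rot.from_quat([q[1],q[2],q[3],q[0]])
    c=R.inv().apply(np.atleast_2d(p)-k["position"])
    return np.c_[k["fx"]*c[:,0]/c[:,2]+k["cx"],k["fy"]*c[:,1]/c[:,2]+k["cy"]]
def unproj(k,uv,z):
    q=k["orientation"]; R=Rot.from_quat([q[1],q[2],q[3],q[0]])
    uv=np.atleast_2d(uv); d=R.apply(np.c_[(uv[:,0]-k["cx"])/k["fx"],(uv[:,1]-k["cy"])/k["fy"],np.ones(len(uv))])
    p=np.array(k["position"]); return p+d*((z-p[2])/d[:,2])[:,None]
E
python3 - <<'E'
import cv2, numpy as np
from h import *
from plant import vision
a=cv2.imread("pics/top0.png"); k=vision.get_calibration("top")
for n,p in dict(a=[.484,.088,.04],b=[.399,.171,.04],c=[.407,.289,.04],d=[.309,.296,.04],seat=[.527,.248,.037],plain=[.644,.124,.04]).items(): print(n,proj(k,p).round())
cv2.imwrite("pics/top0v.png",cv2.resize(a,(800,600),interpolation=cv2.INTER_CUBIC))
E
```

```text
a [[307. 184.]]
b [[268. 222.]]
c [[214. 218.]]
d [[210. 263.]]
seat [[234. 163.]]
plain [[291. 112.]]
```

View pics/top0v.png

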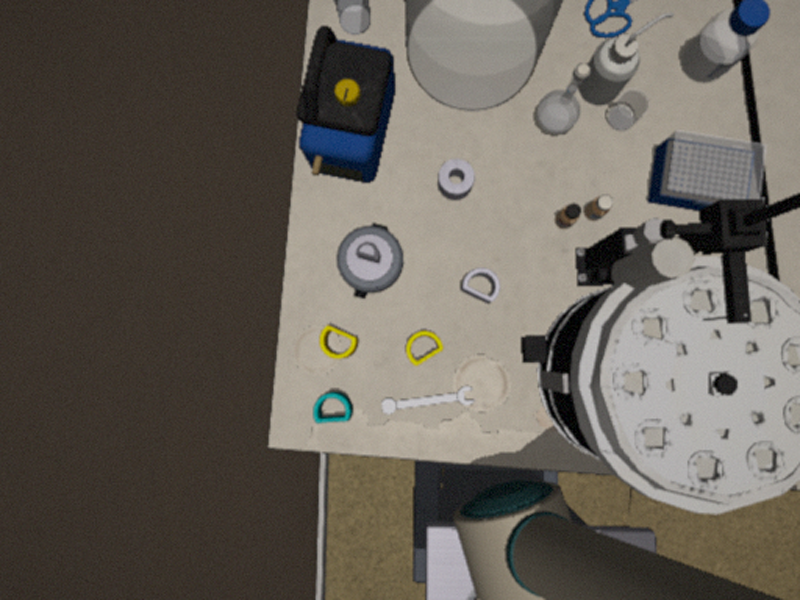

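Candidates (512×384 pixels): bare-metal D at (307,182), yellow Ds at (216,219) and (271,222), turquoise D at (212,261), plain round collar at (292,114). By the description it is the bare D at (307,182). The mixer is at (237,165), with dark bits on both its upper and lower side. I'll check the choice and the flats in a close crop, along with the scene view.

Run:
```python
import cv2, numpy as np
from h import *
from plant import vision
a=cv2.imread("pics/top0.png"); b=cv2.imread("pics/scene0.png"); k=vision.get_calibration("scene")
def crop(i,c,h=33): 
    u,v=map(int,c); return cv2.resize(i[v-h:v+h,u-h:u+h],(300,300),interpolation=cv2.INTER_CUBIC)
pc,pm=proj(k,[.484,.088,.04])[0],proj(k,[.527,.248,.06])[0]; print(pc,pm)
m=np.vstack([np.hstack([crop(a,(307,182)),crop(a,(237,165))]),np.hstack([crop(b,pc),crop(b,pm)])])
cv2.imwrite("pics/crop0.png",m)
```

```text
[215.39751566 183.97186779] [268.43054184 222.54005885]
```

View pics/crop0.png

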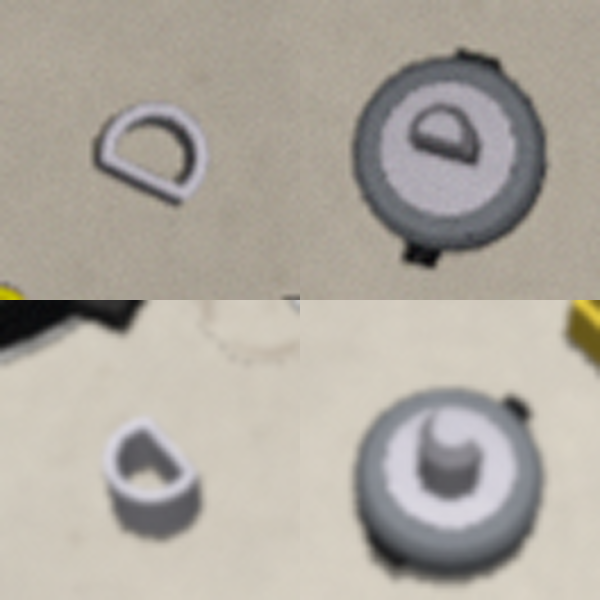

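View pics/scene0.png

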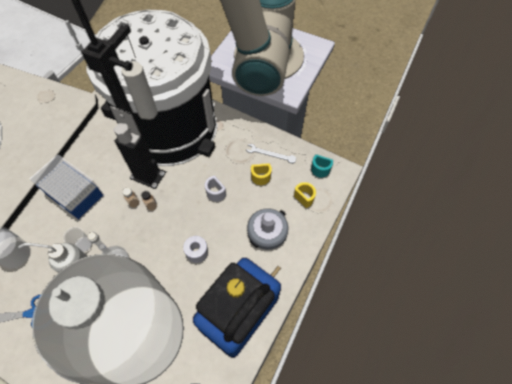

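The crop confirms a bare metal D-collar at (307,182), with its flat facing the lower left. The shaft's flat also faces down in the top view, so its -x side is the lower knob at (231,187). A tall carousel stands between the arm and the collar, so I'll triangulate it before moving.

Run:
```python
import numpy as np
from h import *
from plant import vision, inverse_kinematics, telemetry
kt,ks=vision.get_calibration("top"),vision.get_calibration("scene")
def tri(u,s):
    A=[];
    P=[]
    for k,x in((kt,u),(ks,s)):
        o=np.array(k["position"]); d=unproj(k,x,0)[0]-o; d/=np.linalg.norm(d); P.append((o,np.eye(3)-np.outer(d,d)))
    return np.linalg.solve(sum(m for o,m in P),sum(m@o for o,m in P)).round(3)
s=800/512
print("car knob",tri((724/s,384/s),(145,40)))
print("car left edge/right top?",tri((560/s,380/s),(210,75)))
print("pillar cyl top",tri((672/s,255/s),(132,68)),"black clamp",tri((735/s,220/s),(105,50)))
print("shaft top",tri((237-33+443*66/300,165-33+122*66/300),(268,215)))
f=66/300
def top(x,y,c): return (c[0]-33+x*f,c[1]-33+y*f)
p,q=unproj(kt,[top(103,158,(307,182)),top(180,195,(307,182))],.04); print("collar flat",p,q,np.degrees(np.arctan2(*(q-p)[[1,0]])))
p,q=unproj(kt,[top(112,140,(237,165)),top(178,158,(237,165))],.083-.006); print("shaft flat",p,q,np.degrees(np.arctan2(*(q-p)[[1,0]])))
p,q=unproj(kt,[top(120,255,(237,165)),top(178,60,(237,165))],.02); print("knobs",p,q,np.degrees(np.arctan2(*(q-p)[[1,0]])))
print("carousel rim @z", [unproj(kt,x,.3).round(3) for x in((580/s,385/s),(700/s,265/s),(700/s,510/s))])
for yaw in range(-180,180,30):
    for n,P in(("c",[.484,.088,.25]),("m",[.527,.248,.25])):
        R=Rot.from_euler("z",yaw,degrees=True)*Rot.from_euler("x",180,degrees=True); x,y,z,w=R.as_quat()
        j=inverse_kinematics(P,[w,x,y,z]); print(n,yaw,None if j is None else np.round(j,2))
print(telemetry.current_ee_pos(),telemetry.current_tool_rot())
```

```text
car knob [ 0.365 -0.119  0.289]
car left edge/right top? [0.365 0.03  0.258]
pillar cyl top [ 0.481 -0.052  0.341] black clamp [ 0.502 -0.081  0.387]
shaft top [0.522 0.172 0.073]
collar flat [0.48327104 0.11061743 0.04      ] [0.46594197 0.07381725 0.04      ] -115.21557922538908
shaft flat [0.52185362 0.2566082  0.077     ] [0.51377545 0.22583337 0.077     ] -104.70791384035921
knobs [0.47383139 0.25696236 0.02      ] [0.57162288 0.23015395 0.02      ] -15.330349262780558
carousel rim @z [array([[0.363, 0.02 , 0.3  ]]), array([[ 0.479, -0.096,  0.3  ]]), array([[ 0.25 , -0.089,  0.3  ]])]
c -180 [ 0.04  0.14  1.64  0.    1.37 -1.53]
m -180 [ 0.32  0.28  1.45  0.    1.41 -1.25]
c -150 [ 0.04  0.14  1.64  0.    1.37 -2.06]
m -150 [ 0.32  0.28  1.45  0.    1.41 -1.77]
c -120 [ 0.04  0.14  1.64  0.    1.37 -2.58]
m -120 [ 0.32  0.28  1.45  0.    1.41 -2.3 ]
c -90 None
m -90 None
c -60 [ 0.04  0.14  1.64 -0.    1.37  2.66]
m -60 None
c -30 [ 0.04  0.14  1.64 -0.    1.37  2.13]
m -30 [ 0.32  0.28  1.45 -0.    1.41  2.41]
c 0 [ 0.04  0.14  1.64 -0.    1.37  1.61]
m 0 [ 0.32  0.28  1.45 -0.    1.41  1.89]
c 30 [ 0.04  0.14  1.64 -0.    1.37  1.09]
m 30 [ 0.32  0.28  1.45 -0.    1.41  1.37]
c 60 [ 0.04  0.14  1.64 -0.    1.37  0.56]
m 60 [ 0.32  0.28  1.45 -0.    1.41  0.84]
c 90 [ 0.04  0.14  1.64 -0.    1.37  0.04]
m 90 [ 0.32  0.28  1.45 -0.    1.41  0.32]
c 120 [ 0.04  0.14  1.64  0.    1.37 -0.49]
m 120 [ 0.32  0.28  1.45  0.    1.41 -0.2 ]
c 150 [ 0.04  0.14  1.64  0.    1.37 -1.01]
m 150 [ 0.32  0.28  1.45  0.    1.41 -0.73]
[ 0.23699151 -0.52391034  0.23046364] [6.38526686e-06 9.77525854e-01 2.10815571e-01 4.57339056e-06]
```

```bash
cat >> h.py <<'E'
def down(yaw):
    x,y,z,w=(Rot.from_euler("z",yaw)*Rot.from_euler("x",np.pi)).as_quat(); return [w,x,y,z]
E
python3 - <<'E'
import numpy as np
from h import *
from plant import r,inverse_kinematics, telemetry
for R in(.22,.26,.3,.35):
  for z in (.5,.55,.6,.65):
    a=-1.267; j=inverse_kinematics([R*np.cos(a),R*np.sin(a),z],down(a+np.pi/2+.121)); print(R,z,None if j is None else np.round(j,2))
E
```

```text
0.22 0.5 [-1.59 -0.32  1.43  0.    2.02 -0.44]
0.22 0.55 [-1.59 -0.29  1.29  0.    2.14 -0.44]
0.22 0.6 [-1.59 -0.25  1.14  0.    2.25 -0.44]
0.22 0.65 [-1.59 -0.2   0.97 -0.    2.38 -0.44]
0.26 0.5 [-1.54 -0.25  1.4   0.    2.   -0.39]
0.26 0.55 [-1.54 -0.23  1.26  0.    2.11 -0.39]
0.26 0.6 [-1.54 -0.19  1.1   0.    2.23 -0.39]
0.26 0.65 [-1.54 -0.14  0.93 -0.    2.36 -0.39]
0.3 0.5 [-1.5  -0.19  1.36  0.    1.98 -0.35]
0.3 0.55 [-1.5  -0.16  1.21  0.    2.09 -0.35]
0.3 0.6 [-1.5  -0.13  1.06 -0.    2.21 -0.35]
0.3 0.65 [-1.5  -0.08  0.88 -0.    2.34 -0.35]
0.35 0.5 [-1.47 -0.11  1.3   0.    1.96 -0.32]
0.35 0.55 [-1.47 -0.09  1.15  0.    2.08 -0.32]
0.35 0.6 [-1.47 -0.05  0.99 -0.    2.2  -0.32]
0.35 0.65 [-1.47 -0.    0.81 -0.    2.34 -0.32]
```

Run:
```python
import numpy as np
from h import *
from scipy.optimize import least_squares
from plant import vision,inverse_kinematics
D=[]
for R in(.3,.4,.55):
  for z in(.1,.3,.5):
    j=inverse_kinematics([R,0,z],down(np.pi/2)); 
    if j is not None: D.append((np.sqrt(R*R-(R*np.sin(j[0]))**2),z,j[1],j[2],R*np.sin(-j[0])))
D=np.array(D); print(D[:,4].round(3))
f=lambda p:np.r_[p[0]*np.sin(D[:,2])+p[1]*np.sin(D[:,2]+D[:,3]+p[4])+p[2]-D[:,0],p[0]*np.cos(D[:,2])+p[1]*np.cos(D[:,2]+D[:,3]+p[4])+p[3]-D[:,1]]
s=least_squares(f,[.42,.4,0,-.1,0]); print("L1 L2 a h-d off",s.x.round(3),abs(s.fun).max())
kt,ks=vision.get_calibration("top"),vision.get_calibration("scene")
P=[]
for k,x in((kt,(505/1.5625,498/1.5625)),(ks,(258,78))):
    o=np.array(k["position"]); d=unproj(k,x,0)[0]-o; d/=np.linalg.norm(d); P.append((o,np.eye(3)-np.outer(d,d)))
print("elbow cap",np.linalg.solve(sum(m for o,m in P),sum(m@o for o,m in P)).round(3))
```

```text
[0.069 0.069 0.069 0.069 0.069 0.069 0.069 0.069 0.069]
L1 L2 a h-d off [ 0.63   0.425  0.    -0.229  0.142] 2.7755575615628914e-16
elbow cap [0.219 0.069 0.137]
```

Run:
```python
import numpy as np
from h import *
from plant import r,telemetry,vision,models
r.movej([-1.267,-.25,1.40,0,1.99,-.121]); print(telemetry.current_ee_pos(),telemetry.current_t())
r.movej([.04,-.25,1.40,0,1.99,.2]); print(telemetry.current_ee_pos(),telemetry.current_t())
r.move_to([.487,.086,.22],down(np.radians(65))); print(telemetry.current_ee_pos(),telemetry.current_t(),telemetry.current_wrist_force())
k=vision.get_calibration("wrist"); print(k); np.save("k1.npy",k,allow_pickle=True)
im=vision.snapshot("wrist"); cv2.imwrite("pics/w1.png",im[...,::-1])
for th in ("collar","collar_flat","mixer_seat"):
    print(th,[(np.round(d["at"],4).tolist(),round(d["score"],2)) for d in models.mark_of(th,"wrist")])
```

```text
[ 0.14234533 -0.22218628  0.4976063 ] 2.0333
[0.25130145 0.07907984 0.49816484] 3.4583
[0.4873954  0.085784   0.22106411] 4.825 [-0.06019233 -0.21762822 -0.01668899]
{'fx': 285.2887994306004, 'fy': 285.2887994306004, 'cx': 254.3100312726808, 'cy': 193.71149026169772, 'position': array([0.51784049, 0.15021991, 0.37605386]), 'orientation': array([ 0.11976655,  0.96885373, -0.21520976, -0.02575244])}
collar [([0.3973, 0.1636, 0.0016], 0.96), ([0.4875, 0.0927, 0.0004], 0.81), ([0.3105, 0.2936, 0.002], 0.79), ([0.4066, 0.2862, 0.0029], 0.73)]
collar_flat [([0.4745, 0.0938, 0.0184], 0.73), ([0.2933, 0.2954, 0.0216], 0.73), ([0.3908, 0.1586, 0.0194], 0.62), ([0.4222, 0.2795, 0.0199], 0.55), ([0.5235, 0.2479, 0.0411], 0.27)]
mixer_seat [([0.527, 0.2459, 0.0389], 0.92)]
```

View pics/w1.png

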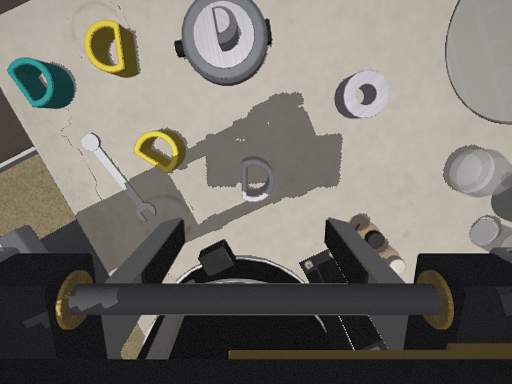

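The wrist view shows the collar at (257,178), partly in the gripper's shadow, with its flat on the left. The mixer shaft is at (228,28). I'll fit the model outlines to the image edges for exact poses and check them in an overlay.

```bash
cat >> h.py <<'E'
def dout(rad,fl,z,n=120,flat_only=False):
    a=np.arccos(-fl/rad); t=np.linspace(-a,a,n); arc=np.c_[rad*np.cos(t),rad*np.sin(t)]
    s=np.linspace(-1,1,n//2)*rad*np.sin(a); L=np.c_[np.full(n//2,-fl),s]
    return np.c_[np.r_[arc,L],np.full(n+n//2,z)]
def circ(rad,z): t=np.linspace(0,2*np.pi,150); return np.c_[rad*np.cos(t),rad*np.sin(t),np.full(150,z)]
COLLAR=[dout(.026,.014,.04),dout(.019,.008,.04)]
SEAT=[dout(.016,.005,.034),dout(.010,.002,.046),circ(.048,-.003)]
def place(m,p,z0=0): 
    m=np.vstack(m); return Rot.from_euler("z",p[2]).apply(m)+[p[0],p[1],z0]
def fit(im,k,model,p0,z0=0,span=(.008,.008,.26)):
    g=cv2.cvtColor(cv2.GaussianBlur(im,(0,0),.8),cv2.COLOR_RGB2GRAY).astype(np.float32)
    G=np.hypot(cv2.Sobel(g,cv2.CV_32F,1,0),cv2.Sobel(g,cv2.CV_32F,0,1)); G=cv2.GaussianBlur(np.sqrt(G),(0,0),.7)
    def sc(p):
        uv=proj(k,place(model,p,z0)).astype(np.float32)
        return -float(cv2.remap(G,uv[:,:1],uv[:,1:],cv2.INTER_LINEAR).mean())
    from scipy.optimize import differential_evolution
    s=differential_evolution(sc,[(a-b,a+b) for a,b in zip(p0,span)],seed=0,maxiter=60,popsize=20)
    return s.x,-s.fun
E
python3 - <<'E'
from h import *
from plant import vision
w=cv2.imread("pics/w1.png")[...,::-1].copy(); kw=np.load("k1.npy",allow_pickle=True).item()
t=cv2.imread("pics/top0.png")[...,::-1].copy(); kt=vision.get_calibration("top")
s=cv2.imread("pics/scene0.png")[...,::-1].copy(); ks=vision.get_calibration("scene")
out=[]
for n,im,k in(("wrist",w,kw),("top",t,kt),("scene",s,ks)):
    c,a=fit(im,k,COLLAR,(.487,.087,np.radians(-25)))
    m,b=fit(im,k,SEAT,(.526,.247,np.radians(-15)),.037)
    print(n,"collar",c[:2].round(4),np.degrees(c[2]).round(1),round(a,1),"seat",m[:2].round(4),np.degrees(m[2]).round(1),round(b,1))
    if n!="scene":
        big=cv2.resize(im,None,fx=4,fy=4,interpolation=cv2.INTER_CUBIC)
        for p,M,z in((c,COLLAR,0),(m,SEAT,.037)):
            uv=proj(k,place(M,p,z))
            for u in uv: cv2.circle(big,tuple(int(x*4+2) for x in u),1,(255,0,0),-1)
            q=proj(k,[p[0],p[1],z+.04])[0]*4; x,y=np.clip(int(q[0]),150,9999),np.clip(int(q[1]),150,9999)
            out.append(big[y-150:y+150,x-150:x+150])
cv2.imwrite("pics/fit.png",np.vstack([np.hstack(out[:2]),np.hstack(out[2:])])[...,::-1])
E
```

```text
wrist collar [0.4879 0.0889] -26.9 8.6 seat [0.5266 0.2465] -14.6 11.4
top collar [0.4828 0.093 ] -24.6 12.0 seat [0.523  0.2432] -19.2 12.1
scene collar [0.4906 0.092 ] -28.0 11.8 seat [0.534  0.2495] -0.2 11.6
```

View pics/fit.png

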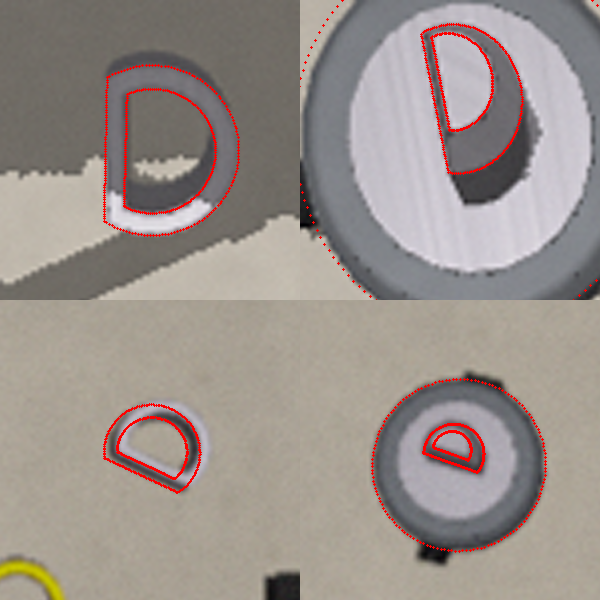

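Run:
```python
from h import *
from plant import vision
kt,ks=vision.get_calibration("top"),vision.get_calibration("scene")
def tri(u,s):
    P=[]
    for k,x in((kt,u),(ks,s)):
        o=np.array(k["position"]); d=unproj(k,x,0)[0]-o; d/=np.linalg.norm(d); P.append((o,np.eye(3)-np.outer(d,d)))
    return np.linalg.solve(sum(m for o,m in P),sum(m@o for o,m in P)).round(3)
c=np.array([.5266,.2465]); a=np.radians(-14.6); x=np.array([np.cos(a),np.sin(a)]); y=np.array([-x[1],x[0]])
print("yellow dial",tri((346/1.5625,91/1.5625),(236,287)))
box=[c+.006*x+s*.089*x+t*.038*y for s,t in((1,1),(1,-1),(-1,-1),(-1,1))]; print(np.round(box,3))
o=[]
for n,k in(("top",kt),("scene",ks)):
    im=cv2.imread(f"pics/{n}0.png"); f=3; im=cv2.resize(im,None,fx=f,fy=f,interpolation=cv2.INTER_CUBIC)
    for z,col in((.143,(0,0,255)),(0,(0,255,0))): cv2.polylines(im,[(proj(k,[[*b,z] for b in box])*f).astype(int)],True,col,1)
    u,v=(proj(k,[.58,.25,.1])[0]*f).astype(int); o.append(im[v-220:v+220,u-200:u+200])
cv2.imwrite("pics/box.png",np.hstack(o))
```

```text
yellow dial [0.709 0.267 0.17 ]
[[0.628 0.259]
 [0.609 0.186]
 [0.437 0.231]
 [0.456 0.304]]
```

View pics/box.png

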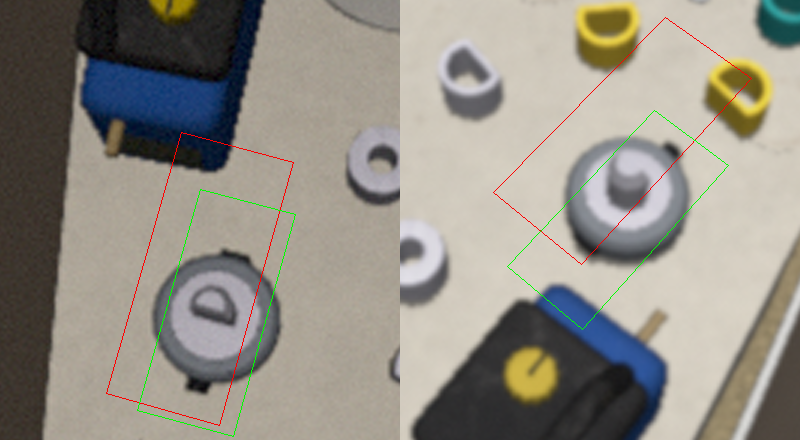

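The overlay shows the gripper body about 18 mm clear of the blue cooler at the seat, so I'll grasp now.

Run:
```python
from h import *
from plant import r,telemetry,vision,models,gripper_to
T=telemetry
a=np.radians(-26.5); g=np.array([.4876,.0893])+.006*np.array([np.cos(a),np.sin(a)])
q=down(a+np.pi/2)
r.move_l([*g,.11],q,vel=.2)
print("guard",r.move_l([*g,.033],vel=.08,guard=10),T.current_ee_pos(),T.current_wrist_force())
gripper_to(.03,25); print("open",T.current_opening(),T.current_finger_force(),T.current_wrist_force())
r.move_l([*g,.15],vel=.2); print(T.current_opening(),T.current_finger_force(),T.current_t())
# over the mixer, rotate by seat yaw - collar yaw (flat-on-pad => collar yaw = tool yaw-90)
b=np.radians(-14.6); s=np.array([.5266,.2465])+.006*np.array([np.cos(b),np.sin(b)])
r.move_l([*s,.18],down(b+np.pi/2),vel=.15)
k=vision.get_calibration("wrist"); np.save("k2.npy",k,allow_pickle=True)
im=vision.snapshot("wrist"); cv2.imwrite("pics/w2.png",im[...,::-1])
print(T.current_ee_pos(),T.current_opening(),T.current_t())
for th in("collar","mixer_seat"): print(th,[(np.round(d["at"],4).tolist(),round(d["score"],2)) for d in models.mark_of(th,"wrist")])
```

```text
guard False [0.49345243 0.08664803 0.03342076] [-0.29504571 -0.24485982 -0.10640809]
open 0.040141261513620366 24.94787072762847 [-0.74476015 -0.6071134   0.68439279]
0.04017475120706544 24.947427702136338 8.4417
[0.53203415 0.24408338 0.17978963] 0.039695293008881936 9.75
collar [([0.3111, 0.2955, 0.0028], 0.81), ([0.4075, 0.285, 0.0016], 0.78), ([0.53, 0.2472, 0.1467], 0.59)]
mixer_seat [([0.5122, 0.2483, 0.1649], 0.75), ([0.5243, 0.2489, 0.0378], 0.69)]
```

View pics/w2.png

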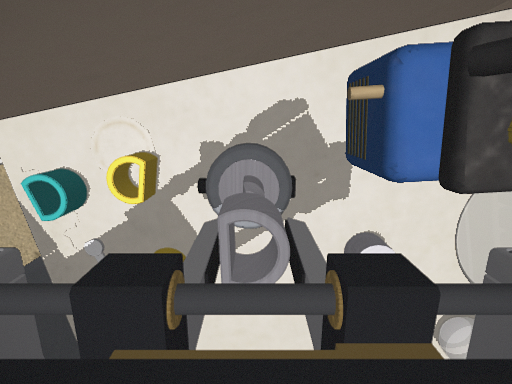

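The collar is held at (250,240) with its flat on the left, in line with the knobs at (203,186) and (294,187). The shaft is half hidden, so I'll back off 6 cm sideways to see both and fit them in one picture.

Run:
```python
from h import *
from plant import r,telemetry,vision,models
T=telemetry
p=np.array(T.current_ee_pos()); b=np.radians(-14.6); tx=np.array([-np.sin(b),np.cos(b),0])
r.move_l(p-.06*tx,vel=.15)
P=np.array(T.current_ee_pos()); k=vision.get_calibration("wrist")
im=vision.snapshot("wrist"); cv2.imwrite("pics/w3.png",im[...,::-1]); np.save("k3.npy",k,allow_pickle=True)
e=P[:2]+0; g0=e-.006*np.array([np.cos(b),np.sin(b)])
zc=P[2]-.0334
w2=cv2.imread("pics/w2.png")[...,::-1].copy(); k2=np.load("k2.npy",allow_pickle=True).item()
sh=SEAT[:2]
for n,I,K,off in(("w3",im,k,0),("w2",w2,k2,.06)):
    c,a=fit(I,K,COLLAR,(*(g0+off*tx[:2]),b),zc,(.008,.008,.15)); d=c[:2]-(g0+off*tx[:2])
    print(n,"collar minus nominal in tool x / collar x:",d@tx[:2],d@[np.cos(b),np.sin(b)],np.degrees(c[2]),a)
m,s=fit(im,k,sh,(.5266,.2465,b),.037,(.008,.008,.26)); print("shaft",m[:2],np.degrees(m[2]),s)
m2,s2=fit(im,k,SEAT,(.5266,.2465,b),.037,(.008,.008,.26)); print("shaft+circ",m2[:2],np.degrees(m2[2]),s2)
print(models.mark_of("mixer_seat","wrist"),T.current_t())
f=3; big=cv2.resize(im,None,fx=f,fy=f,interpolation=cv2.INTER_CUBIC)
c,_=fit(im,k,COLLAR,(*g0,b),zc,(.008,.008,.15))
for q,M,z in((c,COLLAR,zc),(m,sh,.037)):
    for u in proj(k,place(M,q,z)): cv2.circle(big,tuple(int(x*f+1) for x in u),1,(255,0,0),-1)
u=proj(k,[*m[:2],.08])[0]*f; v=proj(k,[*c[:2],zc])[0]*f; x=int((u[0]+v[0])/2); y0=int(max(0,min(u[1],v[1])-150)); 
cv2.imwrite("pics/fit3.png",big[y0:y0+600,max(0,x-300):x+300,::-1])
```

```text
w3 collar minus nominal in tool x / collar x: -0.0006362923674045913 0.000600151812365538 -13.76973025035629 9.801400184631348
w2 collar minus nominal in tool x / collar x: -0.0005023081196378922 0.00017059818774607587 -14.00480708999888 10.137175559997559
shaft [0.52678131 0.24656508] -15.283711827550238 9.715524673461914
shaft+circ [0.52672818 0.24636683] -15.390706876202083 9.827240943908691
[{'at': [0.5222, 0.2493, 0.0388], 'score': 0.66}] 10.5083
```

View pics/fit3.png

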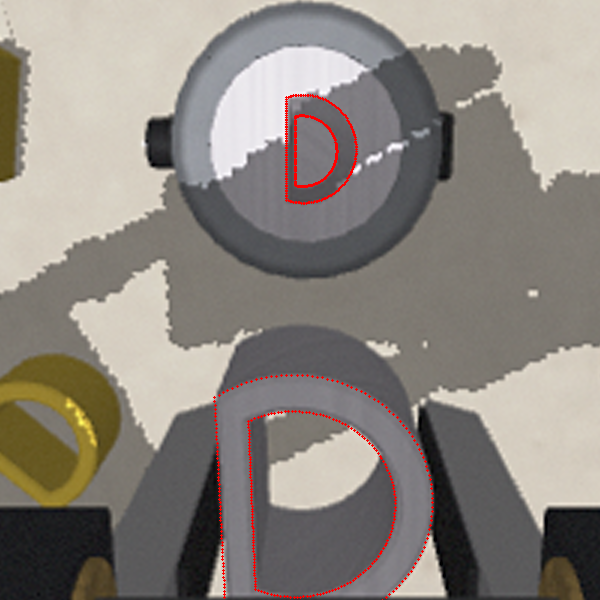

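Both outlines match the picture. Now I'll lower it under a force guard.

Run:
```python
from h import *
from plant import r,telemetry,vision
T=telemetry
b=np.radians(-15); x=np.array([np.cos(b),np.sin(b)]); tx=np.array([-x[1],x[0]])
s=np.array([.5268,.2465])+.0057*x+.0006*tx
r.move_l([*s,.18],down(b+np.pi/2),vel=.12)
r.move_l([*s,.122],vel=.1); print(T.current_ee_pos(),T.current_wrist_force())
h=r.move_l([*s,.078],vel=.04,guard=8); print(h,T.current_ee_pos(),T.current_wrist_force())
if not h:
    h=r.move_l([*s,.067],vel=.015,guard=8); print(h,T.current_ee_pos(),T.current_wrist_force())
print(T.current_torque(),T.current_opening(),T.current_t())
im=vision.snapshot("wrist"); cv2.imwrite("pics/w4.png",im[...,::-1])
```

```text
[0.53288745 0.24553698 0.12246387] [-0.02616385 -0.35565626 -1.58813429]
False [0.53272193 0.24568516 0.07830025] [ 0.5357446   0.19882687 -0.9800897 ]
True [0.53241235 0.24560133 0.06995006] [0.18863409 0.34129964 3.7082252 ]
[-0.01005947 -0.05506395 -0.04071888] 0.03986507072282087 13.7167
```

It made contact at TCP z = 0.070, where 0.0704 was expected, so the collar is home. Next I release, retreat upwards and look.

Run:
```python
from h import *
from plant import r,telemetry,vision,models,gripper_to
T=telemetry
gripper_to(.07); print(T.current_opening(),T.current_wrist_force())
p=np.array(T.current_ee_pos()); r.move_l(p+[0,0,.12],vel=.12)
b=np.radians(-15); tx=np.array([-np.sin(b),np.cos(b),0]); 
r.move_l(p+[0,0,.15]-.06*tx,vel=.15)
k=vision.get_calibration("wrist"); im=vision.snapshot("wrist")
print([(np.round(d["at"],4).tolist(),round(d["score"],2)) for d in models.mark_of("collar","wrist")])
for z0 in(.037,.042,.047):
    c,a=fit(im,k,COLLAR,(.5268,.2465,b),z0,(.006,.006,.2)); print(z0,c[:2],np.degrees(c[2]),a)
c,a=fit(im,k,COLLAR,(.5268,.2465,b),.037,(.006,.006,.2))
f=4; big=cv2.resize(im,None,fx=f,fy=f,interpolation=cv2.INTER_CUBIC)
for u in proj(k,place(COLLAR,c,.037)): cv2.circle(big,tuple(int(x*f+2) for x in u),1,(255,0,0),-1)
u,v=(proj(k,[.527,.247,.06])[0]*f).astype(int); y0=max(0,v-250)
cv2.imwrite("pics/fit5.png",big[y0:y0+500,u-300:u+300,::-1]); print(T.current_t(),T.current_ee_pos())
```

```text
0.06967084183503168 [0.06560797 0.65387953 0.66570055]
[([0.5304, 0.2477, 0.0383], 0.74), ([0.4055, 0.287, 0.0015], 0.65), ([0.3104, 0.2931, -0.0025], 0.62), ([0.3971, 0.1652, -0.0018], 0.55)]
0.037 [0.52738138 0.24734386] -11.370575454192192 8.60470199584961
0.042 [0.52762727 0.24716929] -11.606211029052046 8.832587242126465
0.047 [0.52782161 0.24713255] -11.454567194520676 9.051460266113281
16.2667 [0.51591623 0.18783736 0.21843929]
```

View pics/fit5.png

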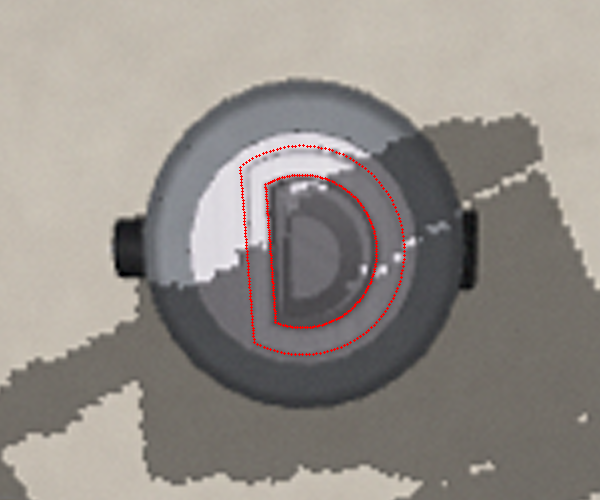

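The picture shows the shaft standing inside the D-bore with the flats aligned, and the collar resting freely. The contact height (0.0700 m) and the network's origin height (0.038 m against a seat at 0.037 m) both agree that it is home, so I'm handing in.

Run:
```python
from plant import r
print(r.sign_off())
```

```text
the job is handed in; nothing more can be done
None
```

The bare-metal D-collar is on the mixer shaft with its flats matched and released; the contact height and final picture show it seated home. The plain collar and look-alikes were left alone, and I handed the job in about 16 s into the 45 s limit.

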